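# Seat a power bank in its desk charging dock

### The arm

A 7-joint arm with a two-finger parallel gripper is mounted at the origin on the work surface. World frame = base frame: x ahead of the robot, y to its left, z up, the work surface at z = 0. Lengths are in m, angles in degrees, forces in N, time in s.
With the tool pointing down it reaches from about 0.425 to 0.875 m from the base axis. Payload 4.7 kg.
Tool frame: the origin (TCP) lies midway between the tips of the shut fingers; the grasp point (between the pads) lies tcp_to_grasp behind it (tcp_to_grasp is the distance from the TCP to the grasp point, in m); z points along the fingers, y is the line along which they close (so a half turn about z gives the same grasp; the last joint's range is limited). The gripper opens to 87 mm and grips with 3 to 60 N. Pads are 19 mm wide; open, the fingers measure 117 mm over their backs; the gripper's body (75 mm by 190 mm) begins 51 mm behind the grasp point.
Start: joints at [64.062, 18.392, -4.016, 83.108, 1.295, 78.541, -3.26], TCP at [0.293, -0.58, 0.192] pointing down, gripper open.
Joint ranges: [-163.93, 163.93], [-17.29, 119.83], [-79.2, 71.16], [3.27, 140.29], [-89.18, 269.18], [5.43, 117.66], [-154.24, 154.24]. Speed limits (degrees/s): [147.25, 147.25, 180, 180, 180, 180, 180].

### API

Orientations are given as [roll, pitch, yaw] about the fixed x, y, z axes, in that order (R = Rz(yaw) Ry(pitch) Rx(roll)).
In Python, from rig import * gives the robot as it stands. The module is installed in compiled form; this text tells all that it offers.
- The arm moves only by the shell command python3 -m handwheel 'ROWS' [FORCE]. ROWS is a JSON object of lists of equal length, an entry for each row: "fingers": the closure, from 0 (fully open) to 1 (shut); "xyz": the shift along the world's x, y, z in units of 200 mm (1.0 is 200 mm), a list of three; "turn": the turn about the world's z in units of 4 degrees (1.0 is 4 degrees). In form: {"fingers": [fingers, ...], "xyz": [[dx, dy, dz], ...], "turn": [turn, ...]}. A call has exactly 10 rows; each row shifts and turns the commanded pose from where the row before left it; what a row does not reach is not made up. A row lasts 1/12 s, in which the tool goes at most 41.7 mm and 7.16 degrees, less where a joint would pass 70% of its speed; a pose out of reach is approached as far as the arm can. A call with a number of a shift or a turn outside -1 to 1 is refused whole. A call with a gripper value outside its range is refused whole. The fingers move at their own pace and stop on an object; FORCE is the grip in N (left out, the last holds). Time passes only in rows, so rows that do not move let the fingers close, or fill a call up. It gives the time, the measured TCP pose, the force, the opening and the grip force at its end, in the units of the state.
- observe(): the state, without advancing time (a new reading comes with each control period).
- read_camera(name): name is "scene" or "top" or "wrist"; returns (picture, depth): 480x640x3 uint8, blue, green, red; 480x640 float32, m along the optical axis (not along the pixel's ray), 0 where there is no reading.
- calibration(name): a dict with "intrinsics" (3x3 intrinsics, pixels), "R" (3x3) and "t" (3): a world point X has camera coordinates R X + t; the wrist camera has in their place "mount" (4x4, takes a point from camera to tool coordinates, whose origin is the TCP and whose axes are the flange's). Camera axes: x right, y down, z forward; pixel columns grow to the right and rows downward; lengths in m; the calibration is good to about 2 mm. The wrist camera is an equidistant fisheye: a pixel r from the principal point sees the ray r / f radians off the axis. A picture is of the moment at which its call begins: read the wrist's pose just before it. calibration takes no time and is no camera call.
- sign_off(): hands the job in; it is judged then, once.
The state is a dict: "time_s": time; "joints": joint angles; "dq": joint speeds; "joint_torque": joint torques, N m; "tcp_pos": TCP position; "ee_rot": TCP orientation; "wrist_force": force on the tool from outside, world axes, zero at the start; "moment": the same for the moment, N m; "opening": opening from 0.0 (shut) to 1.0 (fully open); "finger_force": force on a finger pad.
Only numpy, scipy, OpenCV 4.12 (cv2) and the standard library are available. Lean on these libraries where they do the work, as an engineer would, in place of code of your own. Each camera call takes 0.05 s, during which the arm holds its last target. There are 200 camera calls.

### The job

Put the power bank on the open part of the dock's tray, nose towards the guides, and let go of it. Then push it from behind between the converging guides until it is fully home, and press it firmly against the contact stop for about half a second with some 10 N, never more than 18 N. Leave it flat and seated there, and leave the other things on the desk where they are.

Things in the scene. Friction and masses are not known exactly. Their poses are not given: they have to be found in the camera images.
- bank: Power bank: black box with grey top, 120 long (x), 50 wide (y), 28 high, 0.2 to 0.42 kg. Origin at the centre of its underside; +x points to its nose, the end with rounded corners (radius 10) and two brass strips; the other end, the tail, is flat and square. Starts flat on the desk, nose roughly towards the dock (its +x within 0.9 rad of the dock's +x).
- nose (a point): Centre of the power bank's nose face: 60 ahead of its origin along x, 14 above its underside.
- tail (a point): Centre of the power bank's flat tail face: 60 behind its origin along x, 14 above its underside.
- dock: Charging dock fixed to the desk: grey tray 320 x 140, tray floor 6 above the desk. Origin on its centre line at desk height; +x is the direction in which the power bank is pushed in, y across. Open part of the tray from x = -175 to -30, then two aluminium guides, 22 above the tray floor, then the contact stop.
- mouth (a point): Mouth of the guides, on the centre line and the tray floor at dock x = -30. The guides' inner faces are 90 apart here and converge evenly to the throat. The power bank slides on the tray and between the guides with about 1 to 5 N.
- throat (a point): Throat, on the centre line and the tray floor at dock x = +30. From here to the stop the guides are parallel, 53 apart. With the power bank home, its tail lies between dock x = -58 and -30, just outside the mouth.
- stopblock: Contact stop: black block 42 x 60 x 34 fixed at the dock's end, origin at the foot of its front face, dock x = +100, axes as the dock. A solid steel tongue, 30 wide, 5 to 19 above the tray floor, stands out of its front; its end is set anew each time between dock x = +62 and +90. No reading gives this: feel for it. It does not give way; load it with 18 N at most.
- notes: Bystander: white block of note paper 50 x 50 x 26, beside the dock; origin at the centre of its underside. Leave it where it is.
- eraser: Bystander: small white eraser 45 x 20 x 13, beside the power bank; origin at the centre of its underside. Leave it where it is.
- tape: Bystander: clear ring of adhesive tape, outer diameter 68, height 20, past the stop end of the dock; origin at the centre of its underside. Leave it where it is.
- stapler: Bystander: dark stapler 125 x 34 x 44, beyond the dock; origin at the centre of its underside. Leave it where it is.
- phone: Bystander: flat black phone 150 x 72 x 9, beyond the power bank; origin at the centre of its underside. Leave it where it is.
- mug: Bystander: white mug 90 high, 80 across, to the right; origin at the centre of its underside. Leave it where it is.
- flask: Bystander: tall metal drinking flask 200 high, 66 across, to the right; origin at the centre of its underside. Leave it where it is.
Mind the look-alikes: they are no part of the job. Leave any brown, orange or purple look-alike of the bank alone.

How it is judged (in metres and radians):
On the way, in this order (a step that is already met when the one before it is completed fails the run):
1. the power bank lies flat on the tray, nose towards the guides but not yet in their parallel part, let go (angle between bank's own z axis and vertical below 0.06 rad and z of bank in the frame of dock between 0.003 and 0.01 m and x of nose in the frame of dock between -0.08 and 0.03 m and x of bank in the frame of dock above -0.16 m and y of bank in the frame of dock between -0.05 and 0.05 m and contact force between the fingers and bank below 0.1 N and linear speed of bank below 0.02 m/s), for 0.2 s.
2. the power bank, centred between the parallel guides, is pressed against the contact stop with more than 6 N (y of nose in the frame of dock between -0.0035 and 0.0035 m and angle between the x axis of bank and the x axis of dock, either way round below 0.1 rad and x of nose in the frame of dock above 0.058 m and contact force between bank and stopblock above 6 N), for 0.25 s.
At the end, for the whole second after the job is handed in: The power bank lies flat on the tray (within 0.06 rad), nose first between the parallel guides and up to the contact stop (its nose past dock x = +58 mm), centred within 3.5 mm and in line with the dock within 0.1 rad, released and at rest (y of nose in the frame of dock between -0.0035 and 0.0035 m and angle between the x axis of bank and the x axis of dock, either way round below 0.1 rad and x of nose in the frame of dock above 0.058 m and angle between bank's own z axis and vertical below 0.06 rad and z of bank in the frame of dock between 0.003 and 0.01 m and linear speed of bank below 0.01 m/s and contact force between bank and the fingers below 0.1 N); the robot touches nothing.
It fails at once if the contact stop is loaded with more than 18 N (contact force between bank and stopblock above 18 N).
It fails at once if the contact stop is touched by the robot with more than 5 N (contact force between the fingers and stopblock above 5 N or contact force between the arm and stopblock above 6 N).
It fails at once if another thing on the desk is moved by more than 20 mm (distance of any of notes, eraser, tape, stapler, phone, mug, flask from where it was at the start of the episode above 0.02 m).
It also fails if it takes over 67 s, if anything falls off the work surface, if the arm or the gripper's body presses on something with over 40 N, if the wrist force passes 120 N, or if a joint passes its speed limit or range.

## Working session

There is one attempt and no reset: what is moved stays moved. The work goes in short steps, Python scripts to look and compute and a shell command to move; the robot and the scene stay as the last step left them, time stands still between calls to the robot, and variables do not carry over. Pictures are saved under pics/ and viewed, at most 10 in all, crops included, and the job is handed in when it is done.

```bash
mkdir -p pics; cat > h.py <<'E'
from rig import *
import numpy as np, cv2
def pts(name, depth):
    c=calibration(name);K=np.array(c["intrinsics"]);R=np.array(c["R"]);t=np.array(c["t"])
    v,u=np.mgrid[0:480,0:640]
    P=np.stack([(u-K[0,2])/K[0,0]*depth,(v-K[1,2])/K[1,1]*depth,depth],-1)
    return (P-t)@R
def ray(name,uv,z):
    c=calibration(name);K=np.array(c["intrinsics"]);R=np.array(c["R"]);t=np.array(c["t"])
    uv=np.atleast_2d(uv).astype(float)
    d=np.c_[(uv[:,0]-K[0,2])/K[0,0],(uv[:,1]-K[1,2])/K[1,1],np.ones(len(uv))]@R
    o=-R.T@t
    return o+d*((z-o[2])/d[:,2])[:,None]
E
python3 - <<'E'
from h import *
for n in("top","scene"):
    p,d=read_camera(n);cv2.imwrite(f"pics/{n}0.png",p);np.save(n+"0.npy",d)
    c=calibration(n);print(n,np.array(c["intrinsics"])[0],-np.array(c["R"]).T@np.array(c["t"]))
s=observe();print({k:s[k] for k in("time_s","tcp_pos","ee_rot","wrist_force","opening")}); 
import rig;print([k for k in dir(rig) if 'grasp' in k], getattr(rig,'tcp_to_grasp',None), s.keys())
E
```

```text
top [480.57944523   0.         321.12507666] [ 0.40340383 -0.01710356  1.12736159]
scene [454.2954077    0.         324.67931518] [1.06698738 0.50069685 0.75889933]
{'time_s': 0.1, 'tcp_pos': array([ 0.29221986, -0.57999258,  0.19077287]), 'ee_rot': array([-1.79902281e+02,  6.88656785e-03,  2.67462406e+01]), 'wrist_force': array([-0.49751621,  0.49223142,  0.21792187]), 'opening': 0.9984190284220693}
['tcp_to_grasp'] 0.0187 dict_keys(['time_s', 'joints', 'dq', 'joint_torque', 'tcp_pos', 'ee_rot', 'wrist_force', 'moment', 'finger_force', 'opening'])
```

View pics/top0.png

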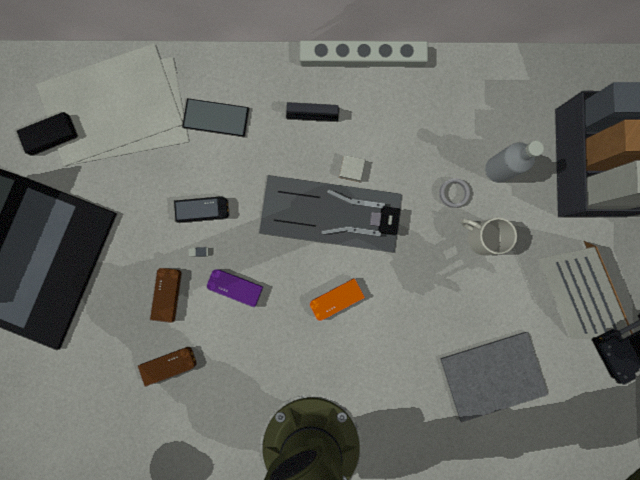

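View pics/scene0.png

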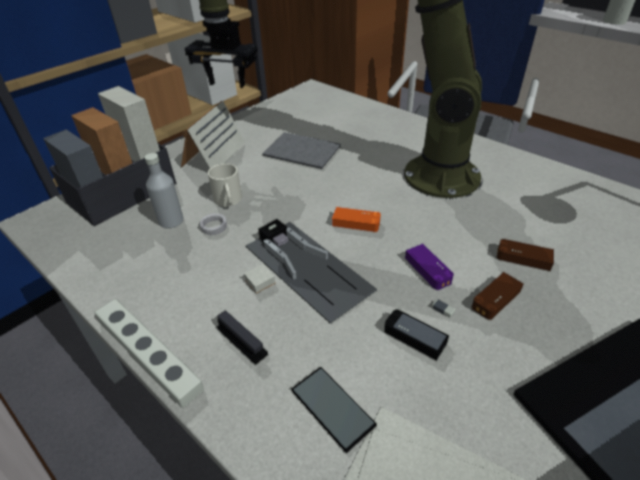

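The top view shows the dock at about (330,213), its stop at (390,220), with the guides opening to the left. There are two black boxes. The one at (201,209) has a grey top, lies beside the eraser (201,252) with the phone (216,117) beyond it, and points towards the dock, so it fits the bank. The one at (47,133) is all black. The brown boxes at (166,295) and (167,366), the purple one at (235,288) and the orange one at (338,299) are look-alikes. I'll measure the bank and dock and confirm with a crop.

```bash
python3 - <<'E'
from h import *
p=cv2.imread("pics/top0.png");d=np.load("top0.npy");P=pts("top",d);z=P[...,2]
print("desk z",np.median(z[260:280,60:120]),"bank",np.median(z[203:215,190:215]),"blk",np.median(z[128:138,40:55]),"tray",np.median(z[205:220,280:310]),"stop",np.median(z[215:225,388:396]))
g=cv2.cvtColor(p,cv2.COLOR_BGR2GRAY)
def box(name,x0,y0,x1,y1,m,h):
    mm=np.zeros((480,640),np.uint8);mm[y0:y1,x0:x1]=m[y0:y1,x0:x1]
    mm=cv2.morphologyEx(mm,cv2.MORPH_OPEN,np.ones((3,3)))
    c=max(cv2.findContours(mm,0,2)[0],key=cv2.contourArea)
    W=ray("top",c[:,0,:],h)[:,:2].astype(np.float32)
    r=cv2.minAreaRect(W);b=cv2.boxPoints(r)
    print(name,"c",np.round(r[0],4),"size",np.round(r[1],4),"ang",round(r[2],2),"corners",np.round(b,4).tolist());return c
cb=box("bank z",150,180,250,240,((z>0.018)*255).astype(np.uint8),.028)
cb2=box("bank dark",150,180,250,240,((g<75)*255).astype(np.uint8),.028)
cd=box("dock dark",240,165,420,265,((g<95)*255).astype(np.uint8),.006)
cs=box("stop dark",360,195,410,245,((z>0.03)*255).astype(np.uint8),.04)
# guides: heights .018-.034
mm=((z>0.018)&(z<.036))
q=P[170:260,310:375][mm[170:260,310:375]];print("guide pts",len(q))
a=cv2.resize(p[160:270,150:430],None,fx=2.8,fy=2.8,interpolation=cv2.INTER_CUBIC)
cv2.imwrite("pics/crop1.png",a)
E
```

```text
desk z 0.014639162406085966 bank 0.028591937509497255 blk 0.02995982012254051 tray 0.006277664920075899 stop 0.04039385576550757
bank z c [0.5437 0.2538] size [0.0509 0.1213] ang 5.44 corners [[0.5126000046730042, 0.3116999864578247], [0.5241000056266785, 0.19099999964237213], [0.5748000144958496, 0.19580000638961792], [0.5633000135421753, 0.3165999948978424]]
bank dark c [0.5436 0.2522] size [0.0522 0.1247] ang 5.41 corners [[0.5117999911308289, 0.3118000030517578], [0.5235000252723694, 0.18770000338554382], [0.5755000114440918, 0.19259999692440033], [0.5637000203132629, 0.3167000114917755]]
dock dark c [ 0.535  -0.0574] size [0.3448 0.1402] ang 82.09 corners [[0.44179999828338623, -0.21850000321865082], [0.5806999802589417, -0.2378000020980835], [0.6280999779701233, 0.10369999706745148], [0.48919999599456787, 0.12300000339746475]]
stop dark c [ 0.5178 -0.1789] size [0.0428 0.0605] ang 82.01 corners [[0.48489999771118164, -0.19589999318122864], [0.5447999835014343, -0.20430000126361847], [0.5507000088691711, -0.16189999878406525], [0.49079999327659607, -0.1535000056028366]]
guide pts 735
```

View pics/crop1.png

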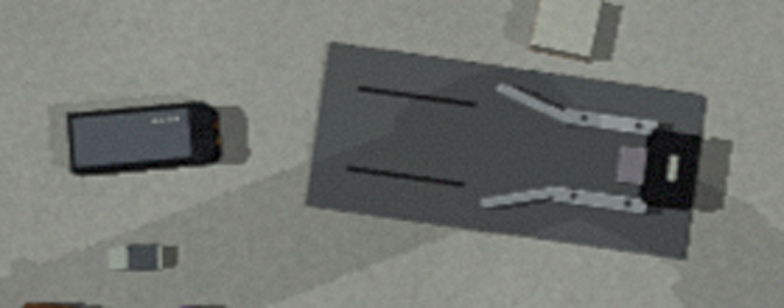

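The crop confirms the bank: grey top, with a rounded nose and brass strips on the right at crop (218,130). Its measured size of 51 x 121 mm matches. The dock origin is about (0.5345, -0.0595) with yaw -98°. The bank is at (0.544, 0.254) with yaw -84.5°, so the grasp needs tool yaw 95.5°.

```bash
python3 -m handwheel '{"fingers":[0,0,0,0,0,0,0,0,0,0],"xyz":[[0,0.05,0.12],[0.02,0.12,0.12],[0.04,0.16,0.1],[0.04,0.17,0.08],[0.06,0.18,0.05],[0.06,0.18,0],[0.06,0.18,0],[0.06,0.18,0],[0.06,0.18,0],[0.06,0.18,0]],"turn":[0.9,0.9,0.9,0.9,0.9,0.9,0.9,0.9,0.9,0.9]}'
python3 -m handwheel '{"fingers":[0,0,0,0,0,0,0,0,0,0],"xyz":[[0.08,0.18,0],[0.08,0.18,0],[0.08,0.18,0],[0.08,0.18,0],[0.08,0.18,0],[0.08,0.18,0],[0.08,0.18,0],[0.08,0.18,0],[0.08,0.18,0],[0.05,0.18,0]],"turn":[0.8,0.8,0.8,0.8,0.8,0.8,0.8,0.8,0.8,0.8]}'
```

```text
time_s: 0.93
tcp_pos: [0.3845, -0.2625, 0.2855]
ee_rot: [-180.0, 0.0, 62.9]
wrist_force: [0.1, 0.2, -0.0]
opening: 0.995
finger_force: 0.0
time_s: 1.77
tcp_pos: [0.5393, 0.097, 0.2854]
ee_rot: [180.0, -0.0, 94.9]
wrist_force: [-0.4, -0.6, 0.6]
opening: 0.997
finger_force: 0.0
```

```bash
python3 -m handwheel '{"fingers":[0,0,0,0,0,0,0,0,0,0],"xyz":[[0.005,0.13,-0.05],[0.005,0.13,-0.1],[0.005,0.13,-0.1],[0.005,0.13,-0.1],[0.005,0.13,-0.1],[0,0.13,-0.1],[0,0,-0.1],[0,0,-0.1],[0,0,-0.05],[0,0,0]],"turn":[0.15,0,0,0,0,0,0,0,0,0]}'
python3 - <<'E'
from h import *
s=observe();p,d=read_camera("wrist");cv2.imwrite("pics/w1.png",p);np.save("w1.npy",d)
print(s["tcp_pos"],s["ee_rot"],calibration("wrist"))
E
```

```text
time_s: 2.6
tcp_pos: [0.5418, 0.2502, 0.1228]
ee_rot: [-179.7, 0.1, 95.3]
wrist_force: [0.4, -1.0, 0.3]
opening: 0.997
finger_force: 0.0
[0.54175922 0.25018803 0.12283441] [-1.79709655e+02  8.95427806e-02  9.53399296e+01] {'intrinsics': array([[371.64829954,   0.        , 322.42292134],
       [  0.        , 371.64829954, 243.2194043 ],
       [  0.        ,   0.        ,   1.        ]]), 'mount': array([[ 4.12754528e-04, -9.54275090e-01, -2.98929559e-01,
         8.19164003e-02],
       [ 9.99999911e-01,  3.66205324e-04,  2.11735075e-04,
        -2.33245488e-04],
       [-9.25839112e-05, -2.98929620e-01,  9.54275156e-01,
        -1.91439574e-01],
       [ 0.00000000e+00,  0.00000000e+00,  0.00000000e+00,
         1.00000000e+00]])}
```

View pics/w1.png

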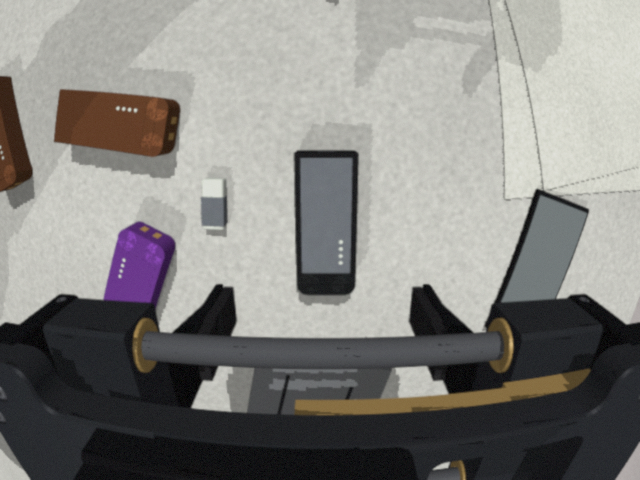

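The wrist view shows the bank between the fingers, columns 295–357 and rows 151–295. Its midline at column 326 is within about 3 mm of the tool axis, with the tail away from the dock. The eraser is clear on the left at (213,203). I'll descend and grip.

```bash
python3 -m handwheel '{"fingers":[0,0,0,0,0,0,0,0,0,0],"xyz":[[0.01,0.018,-0.05],[0,0,-0.08],[0,0,-0.08],[0,0,-0.08],[0,0,-0.08],[0,0,-0.07],[0,0,-0.06],[0,0,-0.04],[0,0,-0.015],[0,0,0]],"turn":[0,0,0,0,0,0,0,0,0,0]}'
python3 -m handwheel '{"fingers":[1,1,1,1,1,1,1,1,1,1],"xyz":[[0,0,0],[0,0,0],[0,0,0],[0,0,0],[0,0,0],[0,0,0],[0,0,0],[0,0,0],[0,0,0],[0,0,0]],"turn":[0,0,0,0,0,0,0,0,0,0]}' 25
```

```text
time_s: 3.48
tcp_pos: [0.5453, 0.2551, 0.0143]
ee_rot: [-180.0, 0.0, 95.3]
wrist_force: [-0.6, -0.5, -0.1]
opening: 0.999
finger_force: 0.0
time_s: 4.32
tcp_pos: [0.5455, 0.2551, 0.0147]
ee_rot: [180.0, 0.0, 95.3]
wrist_force: [-0.3, 0.2, -0.1]
opening: 0.326
finger_force: 0.0
```

```bash
python3 - <<'E'
from h import *
p,d=read_camera("scene");s=observe();print(s["opening"],s["finger_force"],s["wrist_force"])
uv=[385+0,335]
cv2.imwrite("pics/s1.png",cv2.resize(p[200:420,270:560],None,fx=2.7,fy=2.7))
E
```

```text
0.27780594745013004 0.0 [-0.28277421  0.88872287  0.57611486]
```

View pics/s1.png

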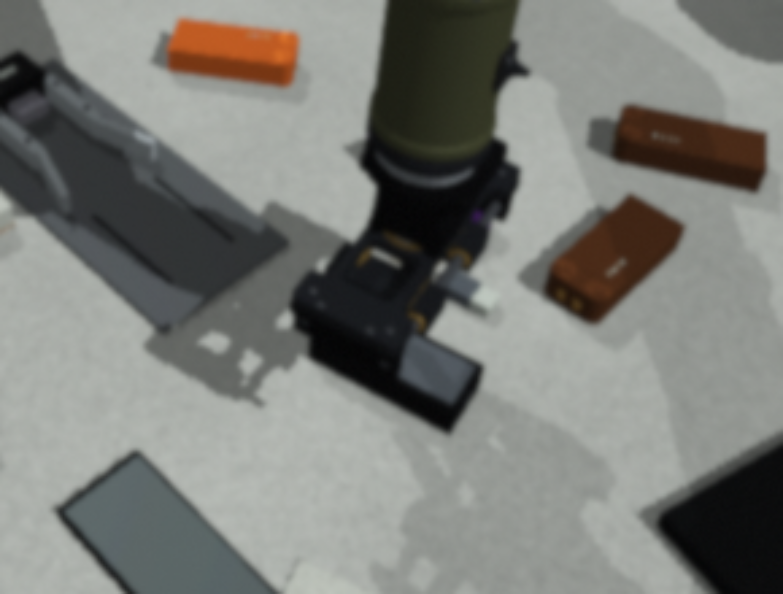

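```bash
python3 -m handwheel '{"fingers":[1,1,1,1,1,1,1,1,1,1],"xyz":[[0,0,0],[0,0,0],[0,0,0],[0,0,0],[0,0,0],[0,0,0],[0,0,0],[0,0,0],[0,0,0],[0,0,0]],"turn":[0,0,0,0,0,0,0,0,0,0]}' 25
python3 - <<'E'
from h import *
s=observe();p,d=read_camera("wrist");cv2.imwrite("pics/w2.png",p)
E
```

```text
time_s: 5.2
tcp_pos: [0.5455, 0.2551, 0.0148]
ee_rot: [180.0, 0.0, 95.3]
wrist_force: [-0.4, 0.6, 0.1]
opening: 0.004
finger_force: 0.0
```

View pics/w2.png

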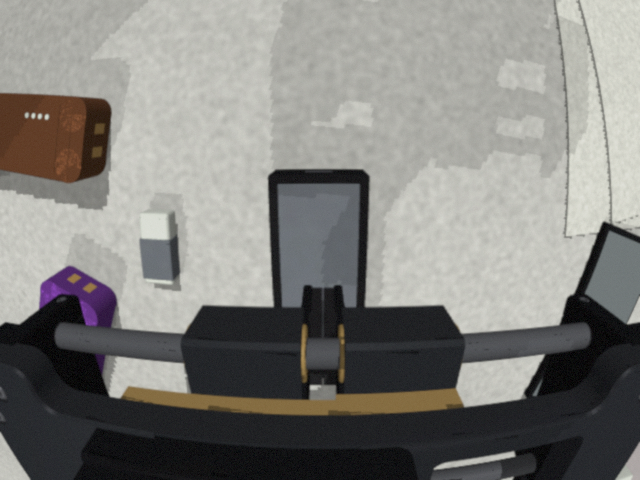

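The fingers shut without touching anything, apparently above the bank, which is still in place at columns 270–368. I'll check the tool height using the wrist depth.

```bash
cat >> h.py <<'E'
from scipy.spatial.transform import Rotation as Ro
def wpts(d,s,tool=False):
    c=calibration("wrist");K=c["intrinsics"];M=np.array(c["mount"])
    v,u=np.mgrid[0:480,0:640]
    x=(u-K[0,2])/K[0,0];y=(v-K[1,2])/K[1,1];th=np.hypot(x,y)+1e-9
    k=np.tan(th)/th
    P=np.stack([x*k*d,y*k*d,d],-1)@M[:3,:3].T+M[:3,3]
    if tool:return P
    return P@Ro.from_euler("xyz",s["ee_rot"],degrees=True).as_matrix().T+s["tcp_pos"]
E
python3 - <<'E'
from h import *
s=observe();p,d=read_camera("wrist");W=wpts(d,s);T=wpts(d,s,True)
f=lambda A,v0,v1,u0,u1:np.round(np.nanmedian(A[v0:v1,u0:u1].reshape(-1,3),0),4)
print("bank top",f(W,200,270,295,345),"desk",f(W,190,280,200,240),"desk2",f(W,240,300,400,440),"eraser",f(W,245,270,150,168))
for r in (285,290,295,300,310,320):print("finger tool xyz",r,f(T,r,r+2,308,318),f(W,r,r+2,308,318))
for n in("top","scene"):
    p,d=read_camera(n);P=pts(n,d)
    if n=="scene":
        q=P[(np.abs(P[...,0]-s["tcp_pos"][0])<.03)&(np.abs(P[...,1]-s["tcp_pos"][1])<.1)&(P[...,2]>.02)&(P[...,2]<.2)];print(len(q),np.percentile(q[:,2],[1,10,50]))
E
```

```text
bank top [0.5409 0.2851 0.0267] desk [ 0.482   0.2715 -0.0016] desk2 [ 0.6047  0.2606 -0.0016] eraser [0.4474 0.2584 0.0122]
finger tool xyz 285 [ 0.0029 -0.0051 -0.0129] [0.5399 0.2576 0.0277]
finger tool xyz 290 [ 0.0093 -0.0048 -0.0338] [0.5398 0.2639 0.0486]
finger tool xyz 295 [ 0.0091 -0.0047 -0.039 ] [0.54   0.2639 0.0538]
finger tool xyz 300 [ 0.0093 -0.0041 -0.0442] [0.5401 0.264  0.059 ]
finger tool xyz 310 [ 0.0091 -0.0043 -0.0534] [0.5403 0.2639 0.0681]
finger tool xyz 320 [ 0.0088 -0.0042 -0.0613] [0.5405 0.2635 0.0761]
1864 [0.02092959 0.02683257 0.13921512]
```

```bash
python3 - <<'E'
from h import *
d=np.load("w1.npy");T=wpts(d,None,True)
for u in (218,226,232,416,422):
    for r in range(278,312,4):print(u,r,np.round(T[r,u],4))
s=observe();p,d=read_camera("wrist");T=wpts(d,s,True)
print("shut")
for u in (310,316,332,338):
    for r in range(280,296,2):print(u,r,np.round(T[r,u],4))
E
```

```text
218 278 [-0.0519 -0.0992  0.1252]
218 282 [-0.0556 -0.0993  0.1241]
218 286 [ 0.0108 -0.0502 -0.0329]
218 290 [ 0.0106 -0.0491 -0.0371]
218 294 [ 0.0095 -0.0487 -0.0391]
218 298 [ 0.0084 -0.0483 -0.0412]
218 302 [ 0.0094 -0.0466 -0.0472]
218 306 [ 0.0088 -0.0459 -0.05  ]
218 310 [ 0.0088 -0.0449 -0.0538]
226 278 [-0.0517 -0.0912  0.1252]
226 282 [-0.0556 -0.0915  0.1247]
226 286 [-0.0601 -0.0921  0.1253]
226 290 [ 0.009  -0.0462 -0.0335]
226 294 [ 0.0088 -0.0453 -0.0374]
226 298 [ 0.0086 -0.0444 -0.0413]
226 302 [ 0.0085 -0.0434 -0.0453]
226 306 [ 0.0059 -0.0439 -0.0442]
226 310 [ 0.0045 -0.0438 -0.0453]
232 278 [-0.0514 -0.0852  0.1247]
232 282 [-0.0554 -0.0855  0.1244]
232 286 [-0.06   -0.0861  0.1253]
232 290 [ 0.0092 -0.0432 -0.0338]
232 294 [ 0.0068 -0.0436 -0.0331]
232 298 [ 0.0052 -0.0435 -0.0341]
232 302 [ 0.0029 -0.0437 -0.0339]
232 306 [ 0.001  -0.0438 -0.0345]
232 310 [-0.0001 -0.0434 -0.0365]
416 278 [-0.0509  0.0876  0.1235]
416 282 [-0.0549  0.088   0.1233]
416 286 [-0.0593  0.0885  0.1239]
416 290 [ 0.0092  0.0443 -0.0339]
416 294 [ 0.0085  0.0437 -0.0368]
416 298 [ 0.
[... 822 characters left out ...]
021 -0.0036 -0.0121]
316 288 [ 0.0091 -0.0032 -0.0301]
316 290 [ 0.009  -0.0032 -0.0323]
316 292 [ 0.009  -0.0032 -0.0345]
316 294 [ 0.0086 -0.0032 -0.0358]
332 280 [ 0.0054  0.0048 -0.0117]
332 282 [ 0.0043  0.0048 -0.0119]
332 284 [ 0.0034  0.0048 -0.0125]
332 286 [ 0.002   0.0049 -0.0119]
332 288 [ 0.0091  0.0044 -0.0302]
332 290 [ 0.0091  0.0043 -0.0323]
332 292 [ 0.0084  0.0043 -0.0333]
332 294 [ 0.0088  0.0042 -0.0362]
338 280 [ 0.0056  0.008  -0.0121]
338 282 [ 0.0041  0.008  -0.0113]
338 284 [ 0.0033  0.008  -0.0122]
338 286 [ 0.0106  0.0071 -0.0312]
338 288 [ 0.0105  0.0071 -0.0334]
338 290 [ 0.0104  0.007  -0.0354]
338 292 [ 0.0104  0.0069 -0.0375]
338 294 [ 0.0103  0.0068 -0.0393]
```

The wrist depth puts the real finger tips at tool z ≈ -0.030 both open and shut, about 30 mm higher than the reported TCP. That is why they closed over the bank. I'll open, go about 39 mm lower and grip again, watching the force.

```bash
python3 -m handwheel '{"fingers":[0,0,0,0,0,0,0,0,0,0],"xyz":[[0,0,0],[0,0,0],[0,0,0],[0,0,0],[0,0,0],[0,0,0],[0,0,0],[0,0,0],[0,0,0],[0,0,0]],"turn":[0,0,0,0,0,0,0,0,0,0]}'
python3 -m handwheel '{"fingers":[0,0,0,0,0,0,0,0,0,0],"xyz":[[0,0,0],[0,0,0],[0,0,0],[-0.008,0,-0.03],[0,0,-0.03],[0,0,-0.03],[0,0,-0.03],[0,0,-0.03],[0,0,-0.03],[0,0,0]],"turn":[0,0,0,0,0,0,0,0,0,0]}'
```

```text
time_s: 6.28
tcp_pos: [0.5455, 0.2551, 0.0148]
ee_rot: [180.0, 0.0, 95.3]
wrist_force: [-0.6, 0.6, 0.5]
opening: 0.681
finger_force: 0.0
time_s: 7.12
tcp_pos: [0.5429, 0.2545, -0.0229]
ee_rot: [-179.9, 0.0, 95.3]
wrist_force: [-0.4, -0.4, -0.2]
opening: 1.0
finger_force: 0.0
```

```bash
python3 -m handwheel '{"fingers":[1,1,1,1,1,1,1,1,1,1],"xyz":[[0,0,0],[0,0,0],[0,0,0],[0,0,0],[0,0,0],[0,0,0],[0,0,0],[0,0,0],[0,0,0],[0,0,0]],"turn":[0,0,0,0,0,0,0,0,0,0]}' 25
```

```text
time_s: 7.95
tcp_pos: [0.544, 0.2551, -0.0211]
ee_rot: [180.0, 0.0, 95.3]
wrist_force: [-0.8, -0.2, 1.9]
opening: 0.573
finger_force: 25.0
```

Gripped, at an opening of 49.9 mm. I'll lift, carry it over the tray and turn it.

```bash
python3 -m handwheel '{"fingers":[1,1,1,1,1,1,1,1,1,1],"xyz":[[0,0,0.06],[0,0,0.08],[0,0,0.08],[0.005,-0.08,0.03],[0.005,-0.16,0],[0.005,-0.18,0],[0.005,-0.18,0],[0.005,-0.18,0],[0,-0.16,0],[0,-0.105,0]],"turn":[0,0,0,-0.43,-0.5,-0.5,-0.5,-0.5,-0.5,-0.4]}' 25
python3 -m handwheel '{"fingers":[1,1,1,1,1,1,1,1,1,1],"xyz":[[0,0,0],[0,0,0],[0,0,0],[0,0,0],[0,0,0],[0,0,0],[0,0,0],[0,0,0],[0,0,0],[0,0,0]],"turn":[0,0,0,0,0,0,0,0,0,0]}'
python3 - <<'E'
from h import *
s=observe();p,d=read_camera("top");P=pts("top",d);print(s["tcp_pos"],s["ee_rot"],s["wrist_force"])
cv2.imwrite("pics/t2.png",cv2.resize(p[150:280,190:430],None,fx=3,fy=3))
E
```

```text
time_s: 8.78
tcp_pos: [0.5485, 0.0413, 0.0289]
ee_rot: [-180.0, 0.1, 81.7]
wrist_force: [0.1, -0.5, -3.6]
opening: 0.568
finger_force: 25.0
time_s: 9.62
tcp_pos: [0.5489, 0.0462, 0.0288]
ee_rot: [180.0, 0.0, 82.0]
wrist_force: [0.9, -0.5, -2.7]
opening: 0.572
finger_force: 25.0
[0.54889886 0.04624001 0.02876025] [1.79998819e+02 1.09482864e-03 8.20396343e+01] [ 0.85957087 -0.4801134  -2.7440004 ]
```

View pics/t2.png

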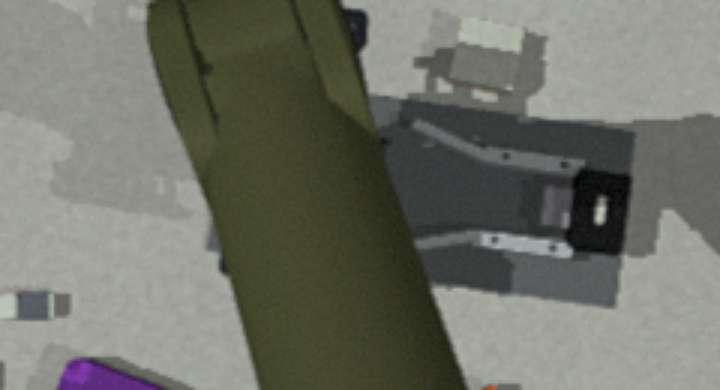

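The arm hides the bank in this top view. The guides and the stop's tongue (crop (553,205)) are clear, and the pose matches the plan. I'll lower the bank onto the tray.

```bash
python3 -m handwheel '{"fingers":[1,1,1,1,1,1,1,1,1,1],"xyz":[[0,0,-0.03],[0,0,-0.04],[0,0,-0.04],[0,0,-0.04],[0,0,-0.03],[0,0,-0.02],[0,0,-0.01],[0,0,-0.003],[0,0,0],[0,0,0]],"turn":[0,0,0,0,0,0,0,0,0,0]}'
```

```text
time_s: 10.5
tcp_pos: [0.5492, 0.0462, -0.0135]
ee_rot: [180.0, -0.0, 82.0]
wrist_force: [-0.1, -0.4, -2.5]
opening: 0.57
finger_force: 25.0
```

```bash
python3 -m handwheel '{"fingers":[1,1,1,1,1,1,1,1,1,1],"xyz":[[0,0,-0.002],[0,0,-0.002],[0,0,-0.002],[0,0,-0.002],[0,0,-0.002],[0,0,0],[0,0,0],[0,0,0],[0,0,0],[0,0,0]],"turn":[0,0,0,0,0,0,0,0,0,0]}'
```

```text
time_s: 11.33
tcp_pos: [0.549, 0.0461, -0.0151]
ee_rot: [180.0, 0.0, 82.0]
wrist_force: [-3.5, -1.9, 6.1]
opening: 0.573
finger_force: 25.0
```

It touches the tray (6 N up). I'll release, then rise and back off behind the tail while shutting the fingers.

```bash
python3 -m handwheel '{"fingers":[0,0,0,0,0,0,0,0,0,0],"xyz":[[0,0,0],[0,0,0],[0,0,0],[0,0,0],[0,0,0],[0,0,0],[0,0,0.05],[0,0,0.08],[0,0,0.08],[0,0,0.08]],"turn":[0,0,0,0,0,0,0,0,0,0]}'
python3 -m handwheel '{"fingers":[1,1,1,1,1,1,1,1,1,1],"xyz":[[0,0,0.01],[0.011,0.08,0.0],[0.014,0.1,0],[0.014,0.1,0],[0.014,0.1,0],[0.014,0.1,0],[0.014,0.1,0],[0.005,0.04,0],[0,0,0],[0,0,0]],"turn":[0,0,0,0,0,0,0,0,0,0]}'
python3 - <<'E'
from h import *
s=observe();p,d=read_camera("wrist");W=wpts(d,s);cv2.imwrite("pics/w3.png",p);print(s["tcp_pos"])
D=np.array([-.1392,-.9903]);N=np.array([.9903,-.1392]);o=np.array([.5345,-.0595])
X=(W[...,:2]-o)@D;Y=(W[...,:2]-o)@N
m=((W[...,2]>.026)&(W[...,2]<.042)&(np.abs(Y)<.045)&(X<0)&(X>-.2)&(d>0)).astype(np.uint8)
m=cv2.morphologyEx(m,cv2.MORPH_OPEN,np.ones((5,5)))
n,l,st,_=cv2.connectedComponentsWithStats(m);k=1+np.argmax(st[1:,4]);a=l==k
r=cv2.minAreaRect(np.c_[X[a],Y[a]].astype(np.float32));print(r,np.median(W[a][:,2]),X[a].min(),X[a].max())
E
```

```text
time_s: 12.17
tcp_pos: [0.5489, 0.0463, 0.0434]
ee_rot: [180.0, -0.0, 82.0]
wrist_force: [0.7, -0.9, 0.6]
opening: 0.996
finger_force: 0.0
time_s: 13.0
tcp_pos: [0.5658, 0.1696, 0.0438]
ee_rot: [-180.0, 0.1, 82.1]
wrist_force: [0.5, -0.5, 0.4]
opening: 0.329
finger_force: 0.0
[0.56581779 0.16956445 0.04383967]
((-0.14740179479122162, -0.0004186704754829407), (0.050015464425086975, 0.029686983674764633), 89.58219909667969) 0.03264618237100837 -0.16225046169361337 -0.13238008348104868
```

View pics/w3.png

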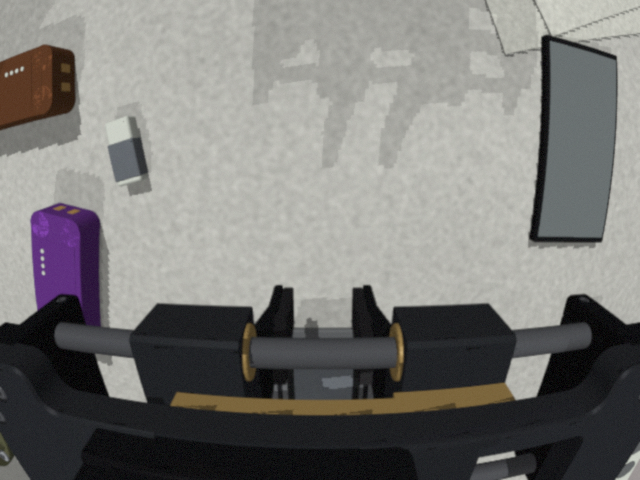

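The wrist view shows the bank's tail in front of the fingers (columns 290–360), and the bystanders are untouched. The depth puts the tail at dock x = -0.163 and y = -0.0004, in line with the dock, with its top at the right height. I'll lower the shut fingers behind the tail and approach.

```bash
python3 -m handwheel '{"fingers":[1,1,1,1,1,1,1,1,1,1],"xyz":[[0.005,0,-0.03],[0,0,-0.04],[0,0,-0.04],[0,0,-0.04],[0,0,-0.04],[0,0,-0.04],[0,0,-0.04],[0,0,-0.02],[0,0,0],[0,0,0]],"turn":[0,0,0,0,0,0,0,0,0,0]}'
python3 -m handwheel '{"fingers":[1,1,1,1,1,1,1,1,1,1],"xyz":[[-0.003,-0.02,0],[-0.004,-0.03,0],[-0.004,-0.03,0],[-0.004,-0.03,0],[-0.004,-0.03,0],[-0.004,-0.03,0],[-0.004,-0.03,0],[-0.004,-0.03,0],[-0.003,-0.02,0],[-0.003,-0.02,0]],"turn":[0,0,0,0,0,0,0,0,0,0]}'
python3 -m handwheel '{"fingers":[1,1,1,1,1,1,1,1,1,1],"xyz":[[-0.0014,-0.01,0],[-0.0014,-0.01,0],[-0.0014,-0.01,0],[-0.0014,-0.01,0],[-0.0014,-0.01,0],[-0.0014,-0.01,0],[-0.0014,-0.01,0],[-0.0014,-0.01,0],[-0.0014,-0.01,0],[-0.0014,-0.01,0]],"turn":[0,0,0,0,0,0,0,0,0,0]}'
```

```text
time_s: 13.88
tcp_pos: [0.567, 0.1703, -0.014]
ee_rot: [-180.0, -0.0, 82.0]
wrist_force: [-0.3, 0.9, 0.1]
opening: 0.008
finger_force: 0.0
time_s: 14.72
tcp_pos: [0.5597, 0.1158, -0.0138]
ee_rot: [180.0, -0.0, 82.0]
wrist_force: [0.8, 1.2, -1.2]
opening: 0.004
finger_force: 0.6
time_s: 15.55
tcp_pos: [0.5569, 0.0959, -0.0138]
ee_rot: [180.0, 0.0, 82.0]
wrist_force: [-0.4, 0.4, -0.3]
opening: -0.003
finger_force: 0.7
```

```bash
python3 -m handwheel '{"fingers":[1,1,1,1,1,1,1,1,1,1],"xyz":[[-0.0025,-0.0175,0],[-0.0025,-0.0175,0],[-0.0025,-0.0175,0],[-0.0025,-0.0175,0],[-0.0025,-0.0175,0],[-0.0025,-0.0175,0],[-0.0025,-0.0175,0],[-0.0025,-0.0175,0],[-0.0025,-0.0175,0],[-0.0025,-0.0175,0]],"turn":[0,0,0,0,0,0,0,0,0,0]}'
python3 -m handwheel '{"fingers":[1,1,1,1,1,1,1,1,1,1],"xyz":[[-0.0025,-0.0175,0],[-0.0025,-0.0175,0],[-0.0025,-0.0175,0],[-0.0025,-0.0175,0],[-0.0025,-0.0175,0],[-0.0025,-0.0175,0],[-0.0025,-0.0175,0],[-0.0025,-0.0175,0],[0,0,0],[0,0,0]],"turn":[0,0,0,0,0,0,0,0,0,0]}'
python3 - <<'E'
from h import *
s=observe();p,d=read_camera("wrist");W=wpts(d,s);p,dt=read_camera("top");T=pts("top",dt);cv2.imwrite("pics/t3.png",cv2.resize(p[150:280,190:430],None,fx=3,fy=3))
D=np.array([-.1392,-.9903]);N=np.array([.9903,-.1392]);o=np.array([.5345,-.0595])
print("tcp dock",(s["tcp_pos"][:2]-o)@D,(s["tcp_pos"][:2]-o)@N)
for nm,W,d in(("w",W,d),("t",T,dt)):
    X=(W[...,:2]-o)@D;Y=(W[...,:2]-o)@N
    m=((W[...,2]>.026)&(W[...,2]<.039)&(np.abs(Y)<.024)&(X<.1)&(X>-.2)&(d>0)).astype(np.uint8)
    m=cv2.morphologyEx(m,cv2.MORPH_OPEN,np.ones((3,3)))
    if m.sum()>20:print(nm,m.sum(),np.percentile(X[m>0],[0,2,98,100]),np.percentile(Y[m>0],[0,100]))
E
```

```text
time_s: 16.38
tcp_pos: [0.5518, 0.0608, -0.0138]
ee_rot: [180.0, 0.0, 82.0]
wrist_force: [-0.5, 2.0, 0.2]
opening: 0.011
finger_force: 0.7
time_s: 17.22
tcp_pos: [0.5478, 0.0322, -0.0139]
ee_rot: [-180.0, 0.1, 82.0]
wrist_force: [0.3, 1.0, -0.0]
opening: 0.003
finger_force: 0.0
tcp dock -0.09263962313979543 0.0003942757646591541
w 920 [-0.10390508 -0.10348893 -0.04693112 -0.04577867] [-0.00863136  0.0094382 ]
t 501 [-0.02430999 -0.0204202   0.03996504  0.08574672] [-0.02397713  0.02390933]
```

View pics/t3.png

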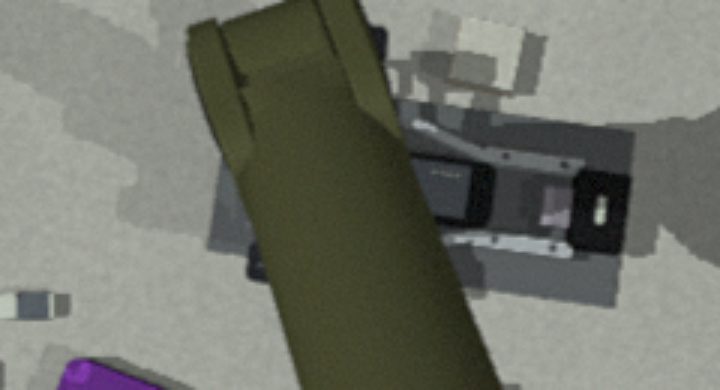

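The top view shows the bank between the guides with its nose at crop (492,195). The tongue end is at about crop (540,203), roughly 35 mm further on. I'll measure that gap so the slow feeling phase is short.

```bash
cat > prof.py <<'E'
from h import *
def prof():
    s=observe();p,d=read_camera("top");g=cv2.cvtColor(p,cv2.COLOR_BGR2GRAY).astype(np.float32)
    c=calibration("top");K=np.array(c["intrinsics"]);R=np.array(c["R"]);t=np.array(c["t"])
    D=np.array([-.1392,-.9903]);N=np.array([.9903,-.1392]);o=np.array([.5345,-.0595])
    print("tcp dock",np.round((s["tcp_pos"][:2]-o)@D,4),np.round((s["tcp_pos"][:2]-o)@N,4),s["wrist_force"])
    for z in(.034,.025):
        xs=np.arange(.03,.112,.002);L=[]
        for y in np.arange(-.009,.0091,.003):
            q=np.c_[o+xs[:,None]*D+y*N,np.full(len(xs),z)]@R.T+t
            u=q[:,:2]/q[:,2:]*[K[0,0],K[1,1]]+[K[0,2],K[1,2]]
            L.append(cv2.remap(g,u[:,0].astype(np.float32),u[:,1].astype(np.float32),1)[:,0])
        print(z,[(int(round(x*1000)),int(v)) for x,v in zip(xs,np.median(L,0))])
E
python3 -c "from prof import *;prof()"
```

```text
tcp dock -0.0931 0.0003 [-0.40414221  0.27242261  0.03350133]
0.034 [(30, 17), (32, 14), (34, 15), (36, 19), (38, 27), (40, 47), (42, 59), (44, 61), (46, 60), (48, 59), (50, 60), (52, 59), (54, 59), (56, 60), (58, 57), (60, 52), (62, 50), (64, 50), (66, 50), (68, 49), (70, 49), (72, 49), (74, 49), (76, 59), (78, 79), (80, 91), (82, 93), (84, 88), (86, 80), (88, 75), (90, 76), (92, 77), (94, 87), (96, 83), (98, 63), (100, 34), (102, 18), (104, 18), (106, 17), (108, 22), (110, 19)]
0.025 [(30, 15), (32, 17), (34, 14), (36, 16), (38, 25), (40, 42), (42, 58), (44, 61), (46, 60), (48, 59), (50, 59), (52, 58), (54, 58), (56, 60), (58, 59), (60, 53), (62, 50), (64, 50), (66, 49), (68, 50), (70, 49), (72, 48), (74, 49), (76, 54), (78, 72), (80, 88), (82, 93), (84, 90), (86, 83), (88, 76), (90, 74), (92, 76), (94, 87), (96, 98), (98, 87), (100, 52), (102, 25), (104, 18), (106, 19), (108, 22), (110, 22)]
```

The tongue end shows at dock x ≈ +0.077 and the nose is at +0.040, a gap of about 37 mm. I'll go 32 mm in two calls and then feel in small steps.

```bash
python3 -m handwheel '{"fingers":[1,1,1,1,1,1,1,1,1,1],"xyz":[[-0.0014,-0.01,0],[-0.0014,-0.01,0],[-0.0014,-0.01,0],[-0.0014,-0.01,0],[-0.0014,-0.01,0],[-0.0014,-0.01,0],[-0.0014,-0.01,0],[-0.0014,-0.01,0],[-0.0014,-0.01,0],[-0.0014,-0.01,0]],"turn":[0,0,0,0,0,0,0,0,0,0]}'
python3 -m handwheel '{"fingers":[1,1,1,1,1,1,1,1,1,1],"xyz":[[-0.0007,-0.005,0],[-0.0007,-0.005,0],[-0.0007,-0.005,0],[-0.0007,-0.005,0],[-0.0007,-0.005,0],[-0.0007,-0.005,0],[-0.0007,-0.005,0],[-0.0007,-0.005,0],[-0.0007,-0.005,0],[-0.0007,-0.005,0]],"turn":[0,0,0,0,0,0,0,0,0,0]}'
python3 -c "from prof import *;prof()"
```

```text
time_s: 18.2
tcp_pos: [0.5451, 0.0129, -0.0138]
ee_rot: [180.0, 0.0, 82.0]
wrist_force: [0.3, 1.9, 0.4]
opening: 0.007
finger_force: 0.7
time_s: 19.03
tcp_pos: [0.5437, 0.003, -0.0138]
ee_rot: [180.0, 0.0, 82.0]
wrist_force: [-0.4, 1.0, -1.3]
opening: 0.008
finger_force: 0.7
tcp dock -0.0631 0.0004 [-0.39530592  1.0473687  -1.31077515]
0.034 [(30, 61), (32, 61), (34, 60), (36, 61), (38, 60), (40, 60), (42, 61), (44, 62), (46, 56), (48, 41), (50, 21), (52, 15), (54, 15), (56, 15), (58, 15), (60, 18), (62, 15), (64, 16), (66, 19), (68, 31), (70, 45), (72, 48), (74, 51), (76, 60), (78, 78), (80, 93), (82, 91), (84, 86), (86, 79), (88, 74), (90, 74), (92, 76), (94, 75), (96, 72), (98, 57), (100, 25), (102, 13), (104, 17), (106, 16), (108, 15), (110, 17)]
0.025 [(30, 59), (32, 61), (34, 60), (36, 61), (38, 60), (40, 59), (42, 60), (44, 62), (46, 58), (48, 47), (50, 26), (52, 15), (54, 15), (56, 14), (58, 14), (60, 17), (62, 15), (64, 15), (66, 17), (68, 26), (70, 40), (72, 48), (74, 50), (76, 54), (78, 70), (80, 88), (82, 92), (84, 88), (86, 82), (88, 75), (90, 74), (92, 75), (94, 76), (96, 75), (98, 67), (100, 39), (102, 15), (104, 13), (106, 15), (108, 16), (110, 17)]
```

```bash
python3 -m handwheel '{"fingers":[1,1,1,1,1,1,1,1,1,1],"xyz":[[-0.0003,-0.002,0],[-0.0003,-0.002,0],[-0.0003,-0.002,0],[-0.0003,-0.002,0],[-0.0003,-0.002,0],[-0.0003,-0.002,0],[-0.0003,-0.002,0],[-0.0003,-0.002,0],[-0.0003,-0.002,0],[-0.0003,-0.002,0]],"turn":[0,0,0,0,0,0,0,0,0,0]}'
python3 -m handwheel '{"fingers":[1,1,1,1,1,1,1,1,1,1],"xyz":[[-0.0001,-0.0005,0],[-0.0001,-0.0005,0],[-0.0001,-0.0005,0],[-0.0001,-0.0005,0],[-0.0001,-0.0005,0],[-0.0001,-0.0005,0],[-0.0001,-0.0005,0],[-0.0001,-0.0005,0],[0,0,0],[0,0,0]],"turn":[0,0,0,0,0,0,0,0,0,0]}'
```

```text
time_s: 19.92
tcp_pos: [0.5431, -0.0009, -0.0138]
ee_rot: [180.0, 0.0, 82.0]
wrist_force: [0.1, 1.4, -0.3]
opening: 0.004
finger_force: 0.6
time_s: 20.75
tcp_pos: [0.5429, -0.0017, -0.0138]
ee_rot: [180.0, 0.0, 82.0]
wrist_force: [-0.2, 0.6, -0.4]
opening: 0.006
finger_force: 0.6
```

```bash
python3 -m handwheel '{"fingers":[1,1,1,1,1,1,1,1,1,1],"xyz":[[-0.0001,-0.0005,0],[-0.0001,-0.0005,0],[-0.0001,-0.0005,0],[-0.0001,-0.0005,0],[-0.0001,-0.0005,0],[-0.0001,-0.0005,0],[-0.0001,-0.0005,0],[-0.0001,-0.0005,0],[0,0,0],[0,0,0]],"turn":[0,0,0,0,0,0,0,0,0,0]}'
```

```text
time_s: 21.58
tcp_pos: [0.5428, -0.0025, -0.0138]
ee_rot: [180.0, 0.0, 82.0]
wrist_force: [0.7, 2.0, 0.6]
opening: 0.006
finger_force: 0.6
```

```bash
python3 -m handwheel '{"fingers":[1,1,1,1,1,1,1,1,1,1],"xyz":[[-0.0001,-0.0005,0],[0,-0.0005,0],[-0.0001,-0.0005,0],[0,-0.0005,0],[-0.0001,-0.0005,0],[0,-0.0005,0],[0,0,0],[0,0,0],[0,0,0],[0,0,0]],"turn":[0,0,0,0,0,0,0,0,0,0]}'
```

```text
time_s: 22.42
tcp_pos: [0.5427, -0.0031, -0.0138]
ee_rot: [180.0, 0.0, 82.0]
wrist_force: [-0.7, 0.6, -1.0]
opening: 0.001
finger_force: 0.6
```

```bash
python3 -m handwheel '{"fingers":[1,1,1,1,1,1,1,1,1,1],"xyz":[[-0.0001,-0.0005,0],[0,-0.0005,0],[-0.0001,-0.0005,0],[0,-0.0005,0],[-0.0001,-0.0005,0],[0,0,0],[0,0,0],[0,0,0],[0,0,0],[0,0,0]],"turn":[0,0,0,0,0,0,0,0,0,0]}'
```

```text
time_s: 23.25
tcp_pos: [0.5427, -0.0036, -0.0138]
ee_rot: [180.0, 0.0, 82.0]
wrist_force: [0.1, 1.3, -0.1]
opening: 0.005
finger_force: 0.5
```

```bash
python3 -m handwheel '{"fingers":[1,1,1,1,1,1,1,1,1,1],"xyz":[[-0.0001,-0.0005,0],[0,-0.0005,0],[-0.0001,-0.0005,0],[0,-0.0005,0],[-0.0001,-0.0005,0],[0,0,0],[0,0,0],[0,0,0],[0,0,0],[0,0,0]],"turn":[0,0,0,0,0,0,0,0,0,0]}'
```

```text
time_s: 24.08
tcp_pos: [0.5426, -0.0041, -0.0138]
ee_rot: [180.0, 0.0, 82.0]
wrist_force: [-0.2, 0.9, -0.1]
opening: 0.01
finger_force: 0.5
```

```bash
python3 -m handwheel '{"fingers":[1,1,1,1,1,1,1,1,1,1],"xyz":[[-0.0001,-0.0005,0],[0,-0.0005,0],[-0.0001,-0.0005,0],[0,-0.0005,0],[-0.0001,-0.0005,0],[0,0,0],[0,0,0],[0,0,0],[0,0,0],[0,0,0]],"turn":[0,0,0,0,0,0,0,0,0,0]}'
```

```text
time_s: 24.92
tcp_pos: [0.5425, -0.0046, -0.0138]
ee_rot: [180.0, 0.0, 82.0]
wrist_force: [-0.0, 0.3, -0.6]
opening: 0.002
finger_force: 0.5
```

```bash
python3 -c "from prof import *;prof()"
```

```text
tcp dock -0.0555 0.0003 [-0.00829154  0.34319657 -0.56199548]
0.034 [(30, 41), (32, 47), (34, 57), (36, 59), (38, 58), (40, 60), (42, 60), (44, 60), (46, 60), (48, 61), (50, 61), (52, 61), (54, 55), (56, 40), (58, 20), (60, 15), (62, 15), (64, 18), (66, 17), (68, 17), (70, 12), (72, 15), (74, 21), (76, 47), (78, 76), (80, 89), (82, 89), (84, 86), (86, 78), (88, 75), (90, 74), (92, 76), (94, 77), (96, 73), (98, 56), (100, 24), (102, 11), (104, 14), (106, 16), (108, 16), (110, 16)]
0.025 [(30, 41), (32, 44), (34, 53), (36, 58), (38, 59), (40, 59), (42, 60), (44, 60), (46, 59), (48, 60), (50, 61), (52, 61), (54, 58), (56, 45), (58, 26), (60, 16), (62, 15), (64, 17), (66, 16), (68, 18), (70, 14), (72, 14), (74, 19), (76, 34), (78, 65), (80, 87), (82, 90), (84, 88), (86, 82), (88, 76), (90, 75), (92, 74), (94, 76), (96, 76), (98, 66), (100, 42), (102, 16), (104, 13), (106, 17), (108, 16), (110, 15)]
```

```bash
python3 -m handwheel '{"fingers":[1,1,1,1,1,1,1,1,1,1],"xyz":[[-0.0001,-0.0005,0],[0,-0.0005,0],[-0.0001,-0.0005,0],[0,-0.0005,0],[-0.0001,-0.0005,0],[0,0,0],[0,0,0],[0,0,0],[0,0,0],[0,0,0]],"turn":[0,0,0,0,0,0,0,0,0,0]}'
```

```text
time_s: 25.8
tcp_pos: [0.5425, -0.0052, -0.0138]
ee_rot: [180.0, 0.0, 82.0]
wrist_force: [-0.4, 1.3, -1.2]
opening: 0.006
finger_force: 0.5
```

```bash
python3 -m handwheel '{"fingers":[1,1,1,1,1,1,1,1,1,1],"xyz":[[-0.0001,-0.0005,0],[0,-0.0005,0],[-0.0001,-0.0005,0],[0,-0.0005,0],[0,0,0],[0,0,0],[0,0,0],[0,0,0],[0,0,0],[0,0,0]],"turn":[0,0,0,0,0,0,0,0,0,0]}'
```

```text
time_s: 26.63
tcp_pos: [0.5424, -0.0055, -0.0138]
ee_rot: [180.0, 0.0, 82.0]
wrist_force: [1.2, 0.2, -0.4]
opening: 0.006
finger_force: 0.5
```

```bash
python3 -m handwheel '{"fingers":[1,1,1,1,1,1,1,1,1,1],"xyz":[[-0.0001,-0.0005,0],[0,-0.0005,0],[-0.0001,-0.0005,0],[0,-0.0005,0],[0,0,0],[0,0,0],[0,0,0],[0,0,0],[0,0,0],[0,0,0]],"turn":[0,0,0,0,0,0,0,0,0,0]}'
```

```text
time_s: 27.47
tcp_pos: [0.5424, -0.0059, -0.0138]
ee_rot: [180.0, 0.0, 82.0]
wrist_force: [-0.0, 0.7, -0.0]
opening: 0.006
finger_force: 0.5
```

```bash
python3 -m handwheel '{"fingers":[1,1,1,1,1,1,1,1,1,1],"xyz":[[-0.0001,-0.0005,0],[0,-0.0005,0],[-0.0001,-0.0005,0],[0,-0.0005,0],[0,0,0],[0,0,0],[0,0,0],[0,0,0],[0,0,0],[0,0,0]],"turn":[0,0,0,0,0,0,0,0,0,0]}'
```

```text
time_s: 28.3
tcp_pos: [0.5424, -0.0063, -0.0138]
ee_rot: [180.0, 0.0, 82.0]
wrist_force: [1.3, 1.1, -0.2]
opening: 0.007
finger_force: 0.5
```

```bash
python3 -m handwheel '{"fingers":[1,1,1,1,1,1,1,1,1,1],"xyz":[[-0.0001,-0.0005,0],[0,-0.0005,0],[-0.0001,-0.0005,0],[0,-0.0005,0],[0,-0.0005,0],[0,0,0],[0,0,0],[0,0,0],[0,0,0],[0,0,0]],"turn":[0,0,0,0,0,0,0,0,0,0]}'
```

```text
time_s: 29.13
tcp_pos: [0.5423, -0.0065, -0.0138]
ee_rot: [180.0, -0.0, 82.0]
wrist_force: [0.1, 2.1, -0.5]
opening: 0.002
finger_force: 1.2
```

```bash
python3 -m handwheel '{"fingers":[1,1,1,1,1,1,1,1,1,1],"xyz":[[-0.0001,-0.0005,0],[0,-0.0005,0],[-0.0001,-0.0005,0],[0,-0.0005,0],[0,-0.0005,0],[0,0,0],[0,0,0],[0,0,0],[0,0,0],[0,0,0]],"turn":[0,0,0,0,0,0,0,0,0,0]}'
```

```text
time_s: 29.97
tcp_pos: [0.5423, -0.0066, -0.0138]
ee_rot: [180.0, -0.0, 82.0]
wrist_force: [1.4, 5.0, -0.7]
opening: 0.007
finger_force: 2.6
```

```bash
python3 -c "from prof import *;prof()"
```

```text
tcp dock -0.0535 0.0004 [ 1.41484712  4.9863866  -0.7410523 ]
0.034 [(30, 41), (32, 41), (34, 41), (36, 50), (38, 59), (40, 59), (42, 62), (44, 62), (46, 61), (48, 60), (50, 61), (52, 62), (54, 61), (56, 54), (58, 38), (60, 21), (62, 15), (64, 16), (66, 18), (68, 14), (70, 16), (72, 15), (74, 17), (76, 30), (78, 58), (80, 85), (82, 92), (84, 87), (86, 78), (88, 75), (90, 75), (92, 76), (94, 76), (96, 72), (98, 56), (100, 25), (102, 14), (104, 14), (106, 15), (108, 16), (110, 16)]
0.025 [(30, 41), (32, 41), (34, 41), (36, 48), (38, 58), (40, 59), (42, 61), (44, 61), (46, 61), (48, 60), (50, 60), (52, 62), (54, 62), (56, 57), (58, 43), (60, 24), (62, 15), (64, 14), (66, 19), (68, 14), (70, 15), (72, 16), (74, 16), (76, 22), (78, 46), (80, 77), (82, 91), (84, 89), (86, 82), (88, 75), (90, 75), (92, 75), (94, 76), (96, 75), (98, 68), (100, 43), (102, 19), (104, 14), (106, 17), (108, 15), (110, 18)]
```

Contact with the stop: the force is rising at about 8 N/mm and the motion has stopped. I'll press up to about 10 N.

```bash
python3 -m handwheel '{"fingers":[1,1,1,1,1,1,1,1,1,1],"xyz":[[-0.0001,-0.0005,0],[0,-0.0005,0],[-0.0001,-0.0005,0],[0,-0.0005,0],[0,-0.0005,0],[0,0,0],[0,0,0],[0,0,0],[0,0,0],[0,0,0]],"turn":[0,0,0,0,0,0,0,0,0,0]}'
```

```text
time_s: 30.85
tcp_pos: [0.5423, -0.0066, -0.0138]
ee_rot: [180.0, -0.1, 82.1]
wrist_force: [1.4, 6.6, -1.3]
opening: 0.001
finger_force: 3.0
```

```bash
python3 -m handwheel '{"fingers":[1,1,1,1,1,1,1,1,1,1],"xyz":[[-0.0001,-0.0005,0],[0,-0.0005,0],[-0.0001,-0.0005,0],[0,-0.0005,0],[0,-0.0005,0],[0,-0.0005,0],[0,0,0],[0,0,0],[0,0,0],[0,0,0]],"turn":[0,0,0,0,0,0,0,0,0,0]}'; python3 -c "
from rig import *
for i in range(3):
    read_camera('top');print(observe()['wrist_force'])"
```

```text
time_s: 31.68
tcp_pos: [0.5424, -0.0066, -0.0137]
ee_rot: [180.0, -0.1, 82.1]
wrist_force: [1.2, 6.6, -0.1]
opening: 0.007
finger_force: 3.5
[ 0.57294507  7.01055227 -0.78218258]
[ 0.24181831  5.57561022 -1.31577413]
[ 0.67193111  6.21643246 -0.3493854 ]
```

```bash
python3 -m handwheel '{"fingers":[1,1,1,1,1,1,1,1,1,1],"xyz":[[-0.0001,-0.0005,0],[0,-0.0005,0],[-0.0001,-0.0005,0],[0,-0.0005,0],[0,-0.0005,0],[0,-0.0005,0],[-0.0001,-0.0005,0],[0,-0.0005,0],[0,0,0],[0,0,0]],"turn":[0,0,0,0,0,0,0,0,0,0]}'; python3 -c "
from rig import *
for i in range(3):
    read_camera('top');print(observe()['wrist_force'])"
```

```text
time_s: 32.67
tcp_pos: [0.5423, -0.0066, -0.0137]
ee_rot: [180.0, -0.2, 82.1]
wrist_force: [0.9, 8.4, 0.4]
opening: 0.007
finger_force: 4.1
[0.35902162 8.37449036 1.40816273]
[ 0.30182768  8.22857961 -0.32274767]
[ 0.23895786  7.94290822 -1.04279108]
```

```bash
python3 -m handwheel '{"fingers":[1,1,1,1,1,1,1,1,1,1],"xyz":[[-0.0001,-0.001,0],[0,-0.001,0],[-0.0001,-0.001,0],[0,-0.001,0],[-0.0001,-0.001,0],[-0.0001,-0.001,0],[0,0,0],[0,0,0],[0,0,0],[0,0,0]],"turn":[0,0,0,0,0,0,0,0,0,0]}'; python3 -c "
from rig import *
for i in range(8):
    read_camera('top');print(observe()['wrist_force'])"
```

```text
time_s: 33.65
tcp_pos: [0.5424, -0.0066, -0.0136]
ee_rot: [180.0, -0.2, 82.1]
wrist_force: [1.3, 9.7, -0.8]
opening: 0.005
finger_force: 5.1
[ 0.91923183  9.9133078  -2.02605652]
[ 0.97364867 11.02307832 -0.81895039]
[ 0.61303424 10.26757849 -1.18010583]
[ 0.19050118 10.06570999  0.21052777]
[-0.11420626  9.89444607 -0.61254776]
[ 0.29498228 10.4450885  -0.19062295]
[ 0.12029517 11.65460643 -1.35772972]
[ 0.04822245 10.60721142  0.36245337]
```

About 10.4 N was held for some 0.7 s. I'll back straight off and rise.

```bash
python3 -m handwheel '{"fingers":[1,1,1,1,1,1,1,1,1,1],"xyz":[[0.0007,0.005,0],[0.0014,0.01,0],[0.003,0.02,0],[0.007,0.05,0],[0.011,0.08,0],[0.014,0.1,0],[0.014,0.1,0],[0.011,0.08,0.03],[0,0,0.1],[0,0,0.12]],"turn":[0,0,0,0,0,0,0,0,0,0]}'
python3 -m handwheel '{"fingers":[1,1,1,1,1,1,1,1,1,1],"xyz":[[0,0.1,0.12],[0,0.15,0.12],[0,0.16,0.1],[0,0.17,0],[0,0.17,0],[0,0.17,0],[0,0.12,0],[0,0,0],[0,0,0],[0,0,0]],"turn":[0,0,0,0,0,0,0,0,0,0]}'
python3 - <<'E'
from h import *
p,d=read_camera("top");W=pts("top",d);cv2.imwrite("pics/t4.png",cv2.resize(p[90:300,150:490],None,fx=2.3,fy=2.3))
D=np.array([-.1392,-.9903]);N=np.array([.9903,-.1392]);o=np.array([.5345,-.0595])
X=(W[...,:2]-o)@D;Y=(W[...,:2]-o)@N
m=((W[...,2]>.0305)&(W[...,2]<.045)&(np.abs(Y)<.04)&(X<.09)&(X>-.1)&(d>0)).astype(np.uint8)
m=cv2.morphologyEx(m,cv2.MORPH_OPEN,np.ones((5,5)))
print(cv2.minAreaRect(np.c_[X[m>0],Y[m>0]].astype(np.float32)),np.median(W[m>0][:,2]))
E
```

```text
time_s: 34.88
tcp_pos: [0.553, 0.0794, 0.0354]
ee_rot: [-179.8, 0.1, 82.2]
wrist_force: [-0.3, -0.6, -0.1]
opening: 0.011
finger_force: 0.0
time_s: 35.72
tcp_pos: [0.555, 0.2851, 0.1039]
ee_rot: [180.0, 0.1, 82.0]
wrist_force: [0.7, -0.3, -0.8]
opening: 0.005
finger_force: 0.0
((0.0186481811106205, -0.0002877507358789444), (0.05012805759906769, 0.11974676698446274), 89.12562561035156) 0.034649627486456794
```

View pics/t4.png

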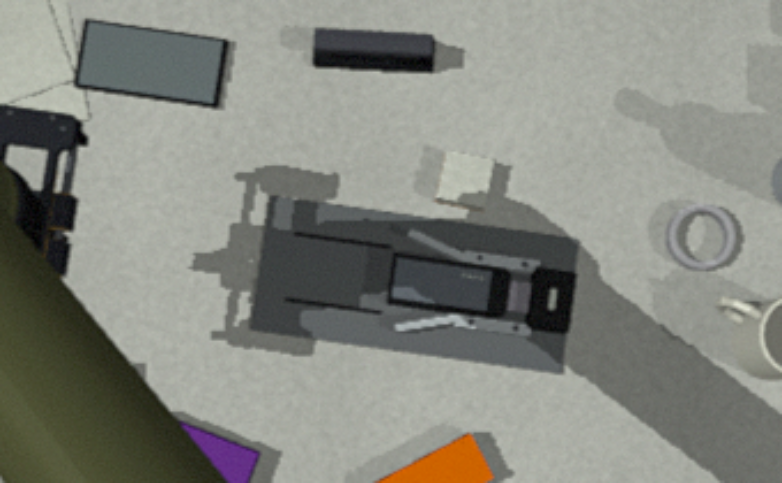

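The top view shows the bank seated between the guides with its nose on the tongue at crop (505,293). Its centre is at dock x = +0.0186, so the nose is at about +0.078. It sits within 0.3 mm of the centre line and about 1° of the dock axis, flat, with the arm clear and the bystanders in view unmoved. I'm handing in.

```bash
python3 -c "
from rig import *
print(sign_off())"
```

```text
the job is handed in; nothing more can be done
None
```

The power bank is flat and seated against the contact stop (nose at about dock x = +78 mm, centred within 0.3 mm), after about 0.7 s of pressing at roughly 10 N; the job is handed in, but no verdict came back.

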